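Try the chamfered die plunger in the bore and rack it with its kind

TASK

Two die plungers with black handles stand loose on the bench; the lower end of one is chamfered to a long taper, that of the other is cut square. Try the chamfered one in the bore of the dark steel die, where it goes fully home until its collar meets the top of the die (a square end would stop short on the ledge inside), then stand it, chamfered end down and fully home, in the free hole of the white rack beside the others like it. Leave the square-ended plunger standing on the bench.

Things in the scene. Friction and masses are not known exactly. Their poses are not given: they have to be found in the camera images.
- chamfered_mid (a point): Loose plunger to try and rack. Steel, upright, 150 g, 83 mm high: shaft 34 mm dia. x 46, collar 50 dia. x 5, black handle 26 dia. x 32 on top (grip it from above, 72 mm above the foot: fingertips clear the collar). Point: on the axis half-way up, 41.5 above the foot, 4.5 below the collar's underside; z up. Lowest 26 mm tapers from 34 to 20 mm dia. at the foot.
- square_mid (a point): Loose plunger that stays on the bench. Steel, upright, 150 g, 83 mm high: shaft 34 mm dia. x 46, collar 50 dia. x 5, black handle 26 dia. x 32 on top (grip it from above, 72 mm above the foot: fingertips clear the collar). Point: on the axis half-way up, 41.5 above the foot, 4.5 below the collar's underside; z up. Shaft 34 mm dia. down to the square foot.
- bore_mouth (a point): Centre of the bore's mouth, top face of the fixed dark steel die (72 mm dia., 60 high, foot flange 92); z up. Bore 40 mm dia. for 32 down to a ledge, then 31 dia. for 22. The chamfered plunger goes down till its collar rests on the top face (its point then 4.5 mm below this one); a square end stops on the ledge, collar 14 mm proud.
- free_hole (a point): Centre of the free hole, top face of the fixed white open rack (240 x 78 mm, 62 high, length along y); z up. Three through holes 40 mm dia., 75 apart, in an 8 mm plate, base plate 56 mm below this point. This is an end hole; those 75 and 150 mm along +y hold like plungers. Racked, a plunger hangs by its collar, its point 4.5 mm below this one.
Mind the look-alikes: they are no part of the job. What is shaped like the part that bears chamfered_mid but green is not meant.

How it is judged:
By the outcome, as a careful person would: the job done as asked, in the order asked, and still so for the second after the job is handed in, with the robot touching nothing.
It also fails if it takes over 43 s, if anything falls off the work surface, if the arm or the gripper's body presses on something with over 40 N, if the wrist force passes 120 N, or if a joint passes its speed limit or range.

ROBOT

A 6-joint arm with a two-finger parallel gripper is mounted at the origin on a cart in front of the work surface, level with it; the furniture and walls round the work are solid. World frame = base frame: x ahead of the robot, y to its left, z up, the work surface at z = 0. Lengths are in mm, angles in rad, forces in N, time in s.
With the tool pointing down it reaches from about 350 to 775 mm from the base axis. Payload 7.3 kg.
Tool frame: the origin (TCP) lies midway between the tips of the shut fingers; the grasp point (between the pads) lies 19 mm behind it; x points along the fingers, y is the direction in which the jaws open and shut, and the axes are right-handed (so a half turn about x gives the same grasp; the last joint's range is limited). The gripper opens to 92 mm and grips with 3 to 60 N. Pads are 19 mm wide; open, the fingers measure 130 mm over their backs; the gripper's body (75 mm by 190 mm) begins 47 mm behind the grasp point.
Start: joints at [1.017, 0.342, 1.524, -0, 1.275, -0.146], TCP at [208.198, 481.974, 226.741] pointing down, gripper open.
Joint ranges: [-2.53, 2.53], [-0.77, 2.02], [0.04, 2.7], [-1, 4.14], [0.28, 2.66], [-3.11, 3.11]. Speed limits (rad/s): [2.57, 2.57, 3.14, 3.14, 3.14, 3.14].

INTERFACE

Orientations are given as [roll, pitch, yaw] about the fixed x, y, z axes, in that order (R = Rz(yaw) Ry(pitch) Rx(roll)).
In Python, from plant import get_obs, capture, close_job gives the robot as it stands. The module is installed in compiled form; this text tells all that it offers.
- The arm moves only by the tool send_rows, never from a script. Its argument "moves" is a list of rows, each a list of 4 numbers: the shift along the tool's x, y, z in mm, then the turn about the tool's x in degrees. In form: [[tx, ty, tz, yaw], ...]. A call has 1 to 8 rows; each row shifts and turns the commanded pose from where the row before left it, along the tool's axes as they then stand; what a row does not reach is not made up. A row lasts 1/8 s, in which the tool goes at most 62.5 mm and 10.7 degrees, less where a joint would pass 70% of its speed; a pose out of reach is approached as far as the arm can. A call with a gripper value outside its range is refused whole. "hand" is the opening, from 0 (shut) to 1 (fully open), set as the call begins (left out, the last holds). The fingers move at their own pace and stop on an object; the grip force is fixed at half the most. Time passes only in rows, so rows that do not move let the fingers close. It gives the time, the measured TCP pose, the force and the opening at its end, in the units of the state.
- get_obs(): the state, without advancing time (a new reading comes with each control period).
- capture(name): name is "scene" or "top" or "wrist"; returns a dict with "image" (384x512x3 uint8, red, green, blue), "K" (3x3 intrinsics, pixels), "dist" ([k1, k2, p1, p2, k3] as OpenCV has them; the pictures are not rectified), "position" and "attitude" of the camera in the world; the wrist camera has in their place "mount" (4x4, takes a point from camera to tool coordinates, whose origin is the TCP and whose axes are the tool frame's). Camera axes: x right, y down, z forward; pixel columns grow to the right and rows downward; lengths in mm; the calibration is good to about 2 mm. A picture is of the moment at which its call begins: read the wrist's pose just before it. There is no depth.
- close_job(): hands the job in, once; it reports no verdict.
The state is a dict: "time": time; "joint_positions": joint angles; "dq": joint speeds; "tau": joint torques, N m; "tool_pos": TCP position; "tcp_rot": TCP orientation; "contact_force": force on the tool from outside, world axes, zero at the start; "moment": the same for the moment, N m; "grip_width": finger opening in mm.
Only numpy, scipy, OpenCV 4.12 (cv2) and the standard library are available. Lean on these libraries where they do the work, as an engineer would, in place of code of your own. Each camera call takes 0.05 s, during which the arm holds its last target. There are 200 camera calls.

## Working session

There is one attempt and no reset: what is moved stays moved. The work goes in short steps, Python scripts to look and compute and a tool call to move; the robot and the scene stay as the last step left them, time stands still between calls to the robot, and variables do not carry over. Pictures are saved under pics/ and viewed, about 8 in all and at most 12, crops included, and the job is handed in when it is done.

Besides the shell and the picture viewer there is one more tool, called as a command line: name --pt "numbers of a row" for each row, then --argument value for the rest. send_rows: Moves the arm, as the interface text tells. Its arguments: {"type":"object","properties":{"moves":{"type":"array","items":{"type":"array","items":{"type":"number"}}},"hand":{"type":"number"}},"required":["moves"]}

```bash
mkdir -p pics; cat > h.py <<'E'
import numpy as np, cv2
from scipy.spatial.transform import Rotation as R
from plant import get_obs, capture, close_job
def shot(name,f):
    o=get_obs(); c=capture(name)
    cv2.imwrite('pics/'+f+'.png',c['image'][:,:,::-1]); 
    c['obs']=o
    np.save('pics/'+f+'.npy',c,allow_pickle=True); return c
def load(f): return np.load('pics/'+f+'.npy',allow_pickle=True).item()
def cam(c):
    if 'mount' in c:
        T=np.eye(4);o=c['obs'];T[:3,:3]=R.from_euler('xyz',o['tcp_rot']).as_matrix();T[:3,3]=o['tool_pos']
        T=T@np.array(c['mount']);return T[:3,3],T[:3,:3]
    a=np.array(c['attitude'],float)
    return np.array(c['position'],float),(a if a.shape==(3,3) else R.from_euler('xyz',a).as_matrix())
def ray(c,u,v,z):
    p,M=cam(c);q=cv2.undistortPoints(np.array([[[u,v]]],float),np.array(c['K']),np.array(c['dist']))[0,0]
    d=M@np.array([q[0],q[1],1]);return p+d*(z-p[2])/d[2]
def proj(c,P):
    p,M=cam(c);q=M.T@(np.array(P,float)-p)
    return cv2.projectPoints(q.reshape(1,1,3),np.zeros(3),np.zeros(3),np.array(c['K']),np.array(c['dist']))[0].ravel()
E
python3 - <<'E'
from h import *
import cv2
print(get_obs())
for n in('scene','top','wrist'):
    c=shot(n,n+'0'); print(n,{k:np.array(c[k]).round(3).tolist() for k in c if k in('K','position','attitude','mount','dist')})
E
```

```text
{'time': 0.0, 'joint_positions': array([ 1.01700735e+00,  3.42750758e-01,  1.52500918e+00, -1.90676299e-06,
        1.27539634e+00, -1.46018263e-01]), 'dq': array([-0.00035721,  0.00023536,  0.00143702, -0.00032083,  0.00178079,
        0.00119552]), 'tau': array([-6.71018061e-04, -4.31241095e+01, -2.44222122e+01,  7.16894190e-02,
        5.60329249e-02, -1.20564837e-04]), 'tool_pos': array([207.97059556, 481.61195363, 226.03314696]), 'tcp_rot': array([-1.71564852,  1.56923269, -2.12341867]), 'contact_force': array([0.33204984, 0.08222153, 0.94546364]), 'moment': array([0.02422949, 0.01788436, 0.00620686]), 'grip_width': 91.9214116112056}
scene {'K': [[379.082, 0.0, 256.837], [0.0, 379.082, 192.205], [0.0, 0.0, 1.0]], 'dist': [-0.008, 0.0, 0.0, 0.0, 0.0], 'position': [-2.988, -339.509, 762.945], 'attitude': [-2.446, 0.009, -1.09]}
top {'K': [[394.165, 0.0, 262.061], [0.0, 394.165, 195.888], [0.0, 0.0, 1.0]], 'dist': [-0.123, 0.0, 0.0, 0.0, 0.0], 'position': [400.703, -45.908, 989.925], 'attitude': [-3.01, -0.021, -1.555]}
wrist {'K': [[305.453, 0.0, 256.209], [0.0, 305.453, 190.082], [0.0, 0.0, 1.0]], 'dist': [0.025, 0.0, 0.0, 0.0, 0.0], 'mount': [[0.001, -0.244, 0.97, -158.075], [1.0, -0.001, -0.001, -0.421], [0.001, 0.97, 0.244, -65.124], [0.0, 0.0, 0.0, 1.0]]}
```

View pics/top0.png

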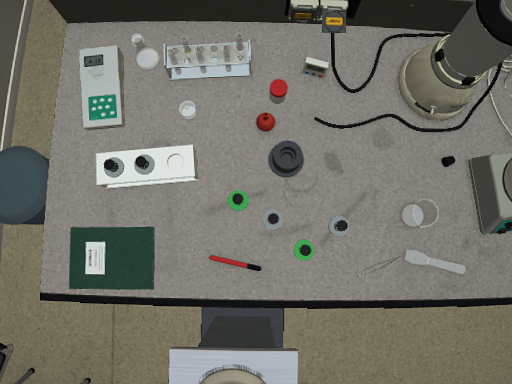

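View pics/scene0.png

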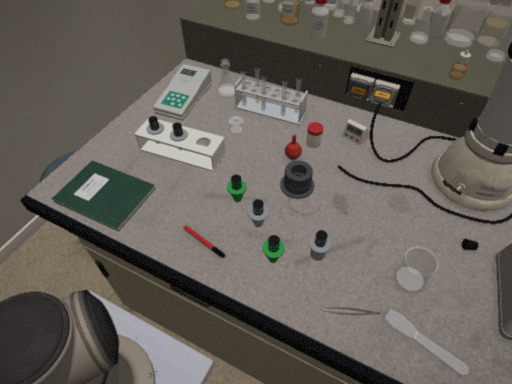

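Top view: the grey plungers are at (273,219) and (341,226), the green ones at (239,201) and (304,250), the die at (287,158) and the free hole at (175,160). Next is an enlarged scene crop to tell the two feet apart.

```bash
python3 - <<'E'
from h import *
s=load('scene0');t=load('top0')
im=s['image'][165:280,210:350,::-1]
cv2.imwrite('pics/crop1.png',cv2.resize(im,None,fx=5,fy=5,interpolation=cv2.INTER_CUBIC))
# handle tops z=83
im=t['image'].astype(int)
for n,(u,v),z in (('A',(273,219),83),('B',(341,226),83),('bore',(287,156),60),('hole',(175,160),62),('gA',(239,201),83),('gB',(304,250),83)):
    if n in 'ABgAgB':
        m=(im.max(2)<60).astype(np.uint8);k,l,st,ce=cv2.connectedComponentsWithStats(m)
        i=min((i for i in range(1,k) if st[i,4]>30),key=lambda i:np.hypot(*(ce[i]-(u,v))));u,v=ce[i];print(st[i])
    P=ray(t,u,v,z);print(n,(u,v),P.round(1),'r',np.hypot(P[0],P[1]).round(), 'scene px',proj(s,P).round(1))
E
```

```text
[268 214  10  10  81]
A (np.float64(272.7037037037037), np.float64(218.34567901234567)) [469.5 -88.1  83. ] r 478.0 scene px [257.5 203. ]
[335 221  12  10  89]
B (np.float64(341.1011235955056), np.float64(225.34831460674158)) [ 455.7 -247.3   83. ] r 518.0 scene px [320.7 234.3]
bore (287, 156) [ 622.9 -122.    60. ] r 635.0 scene px [297.4 171.1]
hole (175, 160) [607.5 148.1  62. ] r 625.0 scene px [203.9 141.2]
[233 194  10  10  81]
gA (np.float64(237.25925925925927), np.float64(198.3827160493827)) [514.4  -5.3  83. ] r 514.0 scene px [235.7 177.7]
[300 245  11  11  85]
gB (np.float64(305.0470588235294), np.float64(249.75294117647059)) [ 398.5 -163.3   83. ] r 431.0 scene px [273.5 239.2]
```

View pics/crop1.png

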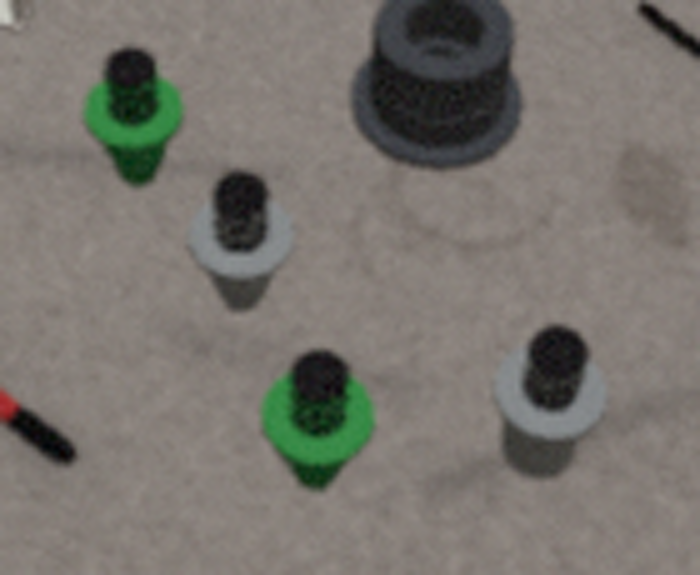

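A at (469,-88) clearly tapers, so it is the chamfered one. B at (456,-247) is square-ended and stays. Now I'll work out the approach move.

```bash
cat >> h.py <<'E'
def M():
    o=get_obs();return np.array(o['tool_pos']),R.from_euler('xyz',o['tcp_rot']).as_matrix()
def shift(P,cmdR=None):
    p,m=M();return m.T@(np.array(P)-p)
E
python3 - <<'E'
from h import *
p,m=M();print(m.round(3));print(shift([469.5,-88,226]))
# camera fwd offset
c=load('wrist0');print((m@np.array(c['mount'])[:3,3]).round())
E
```

```text
[[-0.001  0.397  0.918]
 [-0.001  0.918 -0.397]
 [-1.    -0.001 -0.   ]]
[   0.61057873 -419.27435187  465.97112387]
[-60.  26. 158.]
```

send_rows --pt "0 -30 33.3 0" --pt "0 -30 33.3 0" --pt "0 -30 33.3 0" --pt "0 -30 33.3 0" --pt "0 -30 33.3 0" --pt "0 -30 33.3 0" --pt "0 -30 33.3 0" --pt "0 -30 33.3 0"

```text
time: 1.15
tool_pos: [357.9, 154.6, 226.7]
tcp_rot: [1.208, 1.571, 0.8]
contact_force: [0.8, 0.3, 0.9]
grip_width: 91.6
```

send_rows --pt "0 -30 33.3 0" --pt "0 -30 33.3 0" --pt "0 -30 33.3 0" --pt "0 -30 33.3 0" --pt "0 -30 33.3 0" --pt "0 -30 33.3 0" --pt "0 0 0 10" --pt "0 0 0 10"

```text
time: 2.15
tool_pos: [469.5, -89.1, 226.2]
tcp_rot: [-2.872, 1.57, 2.648]
contact_force: [0.0, 0.5, -0.1]
grip_width: 92.1
```

send_rows --pt "0 0 0 10" --pt "0 0 0 10" --pt "0 0 0 10" --pt "0 0 0 10" --pt "0 0 0 10" --pt "0 0 0 10" --pt "0 0 0 10" --pt "0 0 0 10"

```text
time: 3.15
tool_pos: [469.4, -88.4, 226.5]
tcp_rot: [-1.417, 1.57, 2.707]
contact_force: [0.2, -0.4, 0.5]
grip_width: 91.5
```

send_rows --pt "0 0 0 0" --pt "0 0 0 0"

```text
time: 3.4
tool_pos: [469.5, -88.4, 226.6]
tcp_rot: [-1.644, 1.57, 2.49]
contact_force: [-0.4, -0.1, -0.4]
grip_width: 91.5
```

```bash
python3 - <<'E'
from h import *
c=shot('wrist','w1');p,m=M();print(p,m.round(3),get_obs()['joint_positions'],get_obs()['time'])
print('A expect',proj(c,[469.5,-88.1,83]),'foot',proj(c,[469.5,-88.1,0]))
E
```

```text
[469.52944713 -88.42883937 226.61191027] [[-0.     0.837 -0.548]
 [ 0.    -0.548 -0.837]
 [-1.    -0.    -0.   ]] [-3.46823968e-01  2.55882974e-01  1.64761132e+00  1.17918364e-04
  1.23837063e+00  2.32683646e-01] 3.45
A expect [255.83685525 178.99765784] foot [255.91424167 165.33271184]
```

View pics/w1.png

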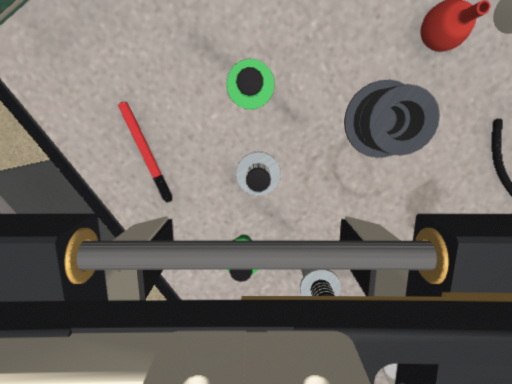

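Wrist view: the chamfered plunger's handle is at about (258,180), within 2 px of the prediction. The die mouth is at about (404,120). I'll refine both from this image.

```bash
python3 - <<'E'
from h import *
c=load('w1');im=c['image'].astype(int);t=load('top0')
m=(im.max(2)<45).astype(np.uint8);m[205:]=0
k,l,st,ce=cv2.connectedComponentsWithStats(m)
for i in range(1,k):
    if st[i,4]>60: print(st[i],ce[i].round(1),ray(c,*ce[i],83).round(1))
# collar ring A: light bluish-grey
hsv=cv2.cvtColor(c['image'],cv2.COLOR_RGB2HSV)
b=((im[:,:,2]-im[:,:,0]>5)&(im.max(2)>120)).astype(np.uint8)
b[210:]=0;cs,_=cv2.findContours(b,cv2.RETR_EXTERNAL,cv2.CHAIN_APPROX_NONE)
for q in cs:
    if cv2.contourArea(q)>300:
        e=cv2.fitEllipse(cv2.convexHull(q));print('collar',e,ray(c,*e[0],51).round(1))
# die steel top
d=((im[:,:,2]-im[:,:,0]>6)&(im.max(2)>45)&(im.max(2)<115)).astype(np.uint8);d[210:]=0
cv2.imwrite('pics/d.png',np.hstack([b*255,d*255]))
T=t['image'].astype(int)
P=[404,120]
for q in cv2.findContours(d,cv2.RETR_CCOMP,cv2.CHAIN_APPROX_NONE)[0]:
    if cv2.contourArea(q)>200:
        e=cv2.fitEllipse(q);print('die',np.round(e[0],1),np.round(e[1],1),ray(c,*e[0],60).round(1))
for px in ([622.9,-122,60],):print(proj(c,px))
E
```

```text
[   0   82  102  123 1640] [ 47.2 146.6] [317.4  49.8  83. ]
[354  88  37  63 782] [366.6 117.9] [590.9 -96.2  83. ]
[396 101  28  39 513] [412.9 120. ] [ 626.6 -122.2   83. ]
[388 106  17  28 202] [397.8 119.7] [ 614.8 -114.    83. ]
[492 119  20  76 575] [499.1 154.9] [ 680.9 -198.    83. ]
[247 168  22  23 236] [256.1 181.4] [468.4 -90.3  83. ]
[155 176  17  26 211] [163.  188.3] [385.4 -44.6  83. ]
collar ((257.7240905761719, 173.28170776367188), (41.942813873291016, 42.639896392822266), 92.42809295654297) [471.  -89.5  51. ]
collar ((250.00967407226562, 83.57658386230469), (46.7769889831543, 49.86925506591797), 178.85353088378906) [515.8  -6.3  51. ]
die [390.9 118.5] [74.6 93.8] [ 617.9 -115.2   60. ]
die [395.9 119.8] [19.3 31. ] [ 621.5 -119.2   60. ]
die [407.6 120.3] [33.7 41.8] [ 631.3 -126.2   60. ]
die [408.3 119.9] [ 70.7 105.3] [ 632.  -126.2   60. ]
[398.36299393 121.40538586]
```

```bash
python3 - <<'E'
from h import *
a=load('w1')['image'][70:170,330:450,::-1];b=load('top0')['image'][130:190,255:320,::-1]
c=load('top0')['image'][135:195,85:205,::-1]
f=lambda x,s:cv2.resize(x,None,fx=s,fy=s,interpolation=cv2.INTER_CUBIC)
A=f(a,3);B=f(b,5);C=f(c,4);o=np.zeros((560,760,3),np.uint8);o[:300,:360]=A;o[:300,380:705]=B;o[310:550,:480]=C
cv2.imwrite('pics/crop2.png',o)
E
```

```text
(no output)
```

View pics/crop2.png

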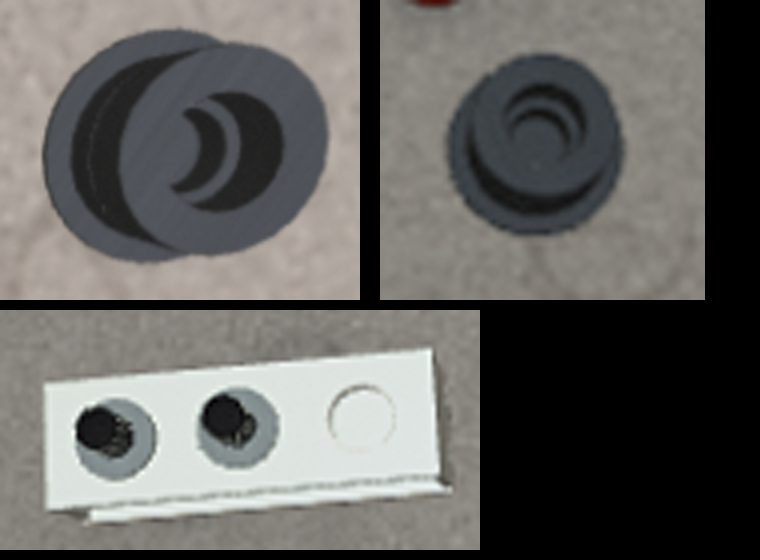

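send_rows --pt "30 1 0 0" --pt "30 0 0 0" --pt "30 0 0 0" --pt "30 0 0 0" --pt "25 0 0 0" --pt "18 0 0 0" --pt "10 0 0 0" --pt "0 0 0 0"

```text
time: 4.45
tool_pos: [470.3, -89.0, 53.4]
tcp_rot: [-1.431, 1.57, 2.7]
contact_force: [-0.4, 0.4, 0.5]
grip_width: 91.5
```

send_rows --pt "0 0 0 0" --pt "0 0 0 0" --pt "0 0 0 0" --pt "0 0 0 0" --pt "0 0 0 0" --pt "0 0 0 0" --hand 0

```text
time: 5.2
tool_pos: [470.4, -89.0, 53.7]
tcp_rot: [-2.611, 1.571, 1.519]
contact_force: [-0.3, 0.0, 0.3]
grip_width: 36.5
```

```bash
python3 - <<'E'
from h import *
c=load('w1');t=load('top0')
print('die',ray(c,404.7,119.3,60).round(1),ray(t,288,154.8,60).round(1),'hole',ray(t,175.5,162,62).round(1))
o=get_obs();print(o['tool_pos'],o['grip_width'],o['contact_force'],o['time'])
E
```

```text
die [ 629.2 -123.7   60. ] [ 625.9 -124.4   60. ] hole [602.6 146.7  62. ]
[470.43196922 -88.98948756  53.70280333] 36.50105814478153 [-0.34317822  0.00232097  0.31071827] 5.2
```

send_rows --pt "0 0 0 0" --pt "0 0 0 0" --pt "0 0 0 0" --pt "0 0 0 0"

```text
time: 5.7
tool_pos: [470.4, -89.0, 53.6]
tcp_rot: [-1.905, 1.571, 2.225]
contact_force: [0.4, -0.2, -0.4]
grip_width: 24.9
```

send_rows --pt "-15 0 0 0" --pt "-30 0 0 0" --pt "-30 0 0 0" --pt "-30 0 0 0" --pt "-10 0 0 0" --pt "0 0 0 0"

```text
time: 6.45
tool_pos: [470.4, -89.0, 168.6]
tcp_rot: [1.992, 1.57, -0.161]
contact_force: [1.1, -0.9, -1.7]
grip_width: 25.6
```

```bash
python3 - <<'E'
from h import *
c=shot('wrist','w2');c2=shot('scene','s2');p,m=M();print(p,m.round(3),get_obs()['grip_width'])
cv2.imwrite('pics/c3.png',cv2.resize(c2['image'][100:290,180:380,::-1],None,fx=3,fy=3))
E
```

```text
[469.74248835 -88.78268488 167.50594209] [[-0.002  0.835 -0.55 ]
 [ 0.001 -0.55  -0.835]
 [-1.    -0.002  0.   ]] 25.380906020341378
```

View pics/w2.png

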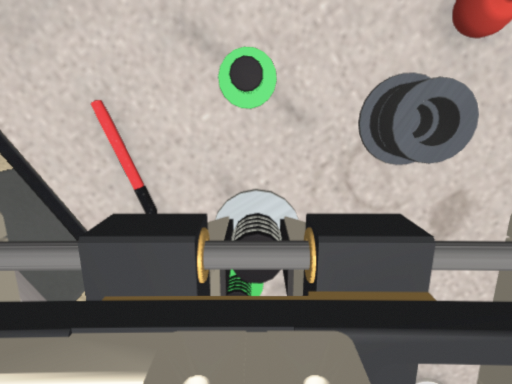

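The plunger is held: width 25.4 mm and a weight of about 1.7 N. Its collar shows between the fingers at about (257,~232), and the die's top face is centred at about (435.5,120).

```bash
python3 - <<'E'
from h import *
c=load('w2');p,m=M()
print('die',ray(c,435.5,120,60).round(1))
for a in np.linspace(0,2*np.pi,5)[:4]:
    print(proj(c,p+m@np.array([2,25*np.cos(a),25*np.sin(a)])).round(1))
print(shift([627.5,-124,p[2]]).round(1))
E
```

```text
die [ 629.1 -123.6   60. ]
[299.1 232. ]
[254.7 272.3]
[210.2 232.1]
[254.6 188.9]
[ -0.4 151.1 -57.4]
```

send_rows --pt "0 20 -7.5 0" --pt "0 33 -12.6 0" --pt "0 33 -12.6 0" --pt "0 33 -12.6 0" --pt "0 22 -8.6 0" --pt "0 11 -4 0" --pt "0 0 0 0" --pt "0 0 0 0"

```text
time: 7.55
tool_pos: [628.4, -124.0, 167.6]
tcp_rot: [-1.34, 1.569, 2.79]
contact_force: [-0.0, 1.4, -0.9]
grip_width: 25.3
```

```bash
python3 - <<'E'
from h import *
c=shot('wrist','w3');c2=shot('top','t3');p,m=M();print(p,get_obs()['time'],get_obs()['grip_width'],R.from_matrix(m).as_matrix().round(3)[2])
a=c['image'][90:310,140:400,::-1];b=c2['image'][110:200,240:330,::-1]
o=np.zeros((600,800,3),np.uint8);o[:440,:520]=cv2.resize(a,(520,440));o[:270,525:795]=cv2.resize(b,(270,270))
cv2.imwrite('pics/c4.png',o)
for z in (60,): print(proj(c,[628.5,-124,60]))
E
```

```text
[ 628.59125681 -124.08387264  168.40054921] 7.65 25.758551015428722 [-1.    -0.001  0.   ]
[256.35427722 187.55239507]
```

View pics/c4.png

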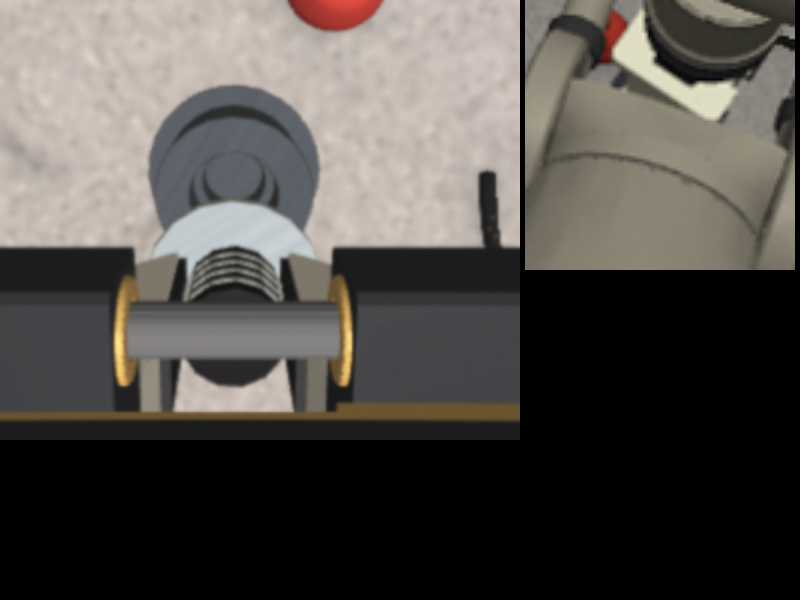

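Columns match (bore about 257, plunger about 257). I'll lower it slowly and watch the force.

send_rows --pt "15 0 0 0" --pt "25 0 0 0" --pt "20 0 0 0" --pt "12 0 0 0" --pt "8 0 0 0" --pt "5 0 0 0" --pt "0 0 0 0"

```text
time: 8.52
tool_pos: [629.3, -124.3, 83.8]
tcp_rot: [2.355, 1.571, 0.202]
contact_force: [0.1, -0.4, -0.7]
grip_width: 25.3
```

send_rows --pt "3 0 0 0" --pt "3 0 0 0" --pt "2 0 0 0" --pt "0 0 0 0"

```text
time: 9.02
tool_pos: [629.1, -124.2, 75.5]
tcp_rot: [-1.588, 1.57, 2.542]
contact_force: [-0.3, -0.6, -1.5]
grip_width: 25.7
```

send_rows --pt "3 0 0 0" --pt "2 0 0 0" --pt "2 0 0 0" --pt "0 0 0 0"

```text
time: 9.52
tool_pos: [629.1, -124.2, 68.5]
tcp_rot: [-1.543, 1.57, 2.587]
contact_force: [0.6, -0.4, -0.2]
grip_width: 25.4
```

send_rows --pt "1 0 0 0" --pt "1 0 0 0" --pt "0 0 0 0"

```text
time: 9.9
tool_pos: [629.4, -124.3, 67.7]
tcp_rot: [1.948, 1.57, -0.206]
contact_force: [-2.7, 1.2, 4.7]
grip_width: 25.3
```

send_rows --pt "0.6 0 0 0" --pt "0 0 0 0" --pt "0 0 0 0"

```text
time: 10.28
tool_pos: [629.4, -124.3, 67.6]
tcp_rot: [1.873, 1.57, -0.28]
contact_force: [-3.3, 0.9, 8.6]
grip_width: 25.3
```

send_rows --pt "-3 0 0 0" --pt "-10 0 0 0" --pt "-20 0 0 0" --pt "-25 0 0 0" --pt "-25 0 0 0" --pt "-20 0 0 0" --pt "-10 0 0 0" --pt "0 0 0 0"

```text
time: 11.28
tool_pos: [629.5, -124.3, 179.7]
tcp_rot: [1.921, 1.57, -0.232]
contact_force: [0.2, -0.2, -2.9]
grip_width: 25.4
```

```bash
python3 - <<'E'
from h import *
p,m=M();o=get_obs();print(p,m.round(3),o['joint_positions'].round(2),o['grip_width'])
print(shift([602.6,146.7,p[2]]).round(1),shift([602.6,100,p[2]]).round(1))
E
```

```text
[ 629.48377471 -124.32421467  179.66458504] [[ 0.001  0.835 -0.55 ]
 [-0.    -0.55  -0.835]
 [-1.     0.001 -0.   ]] [-0.31  0.59  1.24  0.    1.3   0.27] 25.417608965511498
[-1.000e-01 -1.715e+02 -2.116e+02] [-1.000e-01 -1.458e+02 -1.726e+02]
```

send_rows --pt "0 -12 -14 0" --pt "0 -24 -29 0" --pt "0 -27 -32 0" --pt "0 -27 -32 0" --pt "0 -27 -32 0" --pt "0 -20 -23 0" --pt "0 -9 -11 0" --pt "0 0 0 0"

```text
time: 12.28
tool_pos: [602.0, 101.4, 178.6]
tcp_rot: [-0.886, 1.57, -3.037]
contact_force: [0.3, -0.8, -1.2]
grip_width: 25.4
```

send_rows --pt "0 0 0 0" --pt "0 0 0 0"

```text
time: 12.52
tool_pos: [602.6, 99.3, 179.0]
tcp_rot: [0.392, 1.571, -1.762]
contact_force: [0.7, -0.3, -1.5]
grip_width: 25.3
```

```bash
python3 - <<'E'
from h import *
c=shot('wrist','w5');p,m=M();print(p,get_obs()['grip_width'])
print(proj(c,[602.6,146.7,62]))
E
```

```text
[602.60622823  99.4184199  179.04081773] 25.323098362572974
[226.63950186 142.23621697]
```

View pics/w5.png

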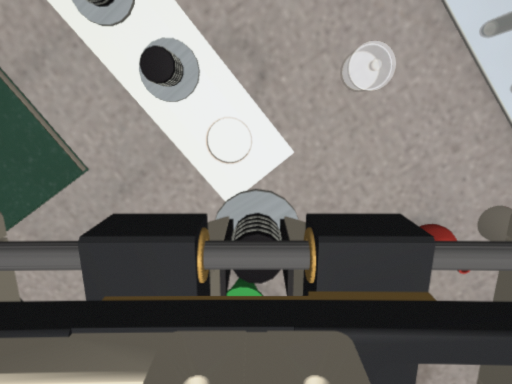

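The free hole is at about (229.5,140), 3 px from the prediction. The neighbouring plunger's collar is at about (169.5,70).

```bash
python3 - <<'E'
from h import *
c=load('w5');g=cv2.cvtColor(c['image'],cv2.COLOR_RGB2GRAY)
e=cv2.Canny(g[110:172,200:262],15,40);ys,xs=np.nonzero(e);pts=np.c_[xs+200,ys+110].astype(np.float32)
d=np.hypot(*(pts-(229.5,140)).T);q=pts[(d>18)&(d<27)];el=cv2.fitEllipse(q);print(el,len(q))
H=ray(c,*el[0],62);N=ray(c,169.5,69.5,67);print(H,N,np.hypot(*(N-H)[:2]))
for z in(ray(c,207,140,62)-ray(c,252,140,62),):print(np.linalg.norm(z))
p,m=M();print(shift([H[0],H[1],p[2]]))
E
```

```text
((228.83505249023438, 139.56582641601562), (44.34823989868164, 45.797664642333984), 147.7381134033203) 295
[605.58023223 147.55588716  62.        ] [597.97641512 221.46005319  67.        ] 74.29430524421353
40.081904693177364
[-4.58336327e-03 -2.40537228e+01 -4.18028570e+01]
```

send_rows --pt "0 -8 -14 0" --pt "0 -8 -14 0" --pt "0 -8 -14 0" --pt "0 0 0 0" --pt "0 0 0 0" --pt "0 0 0 0"

```text
time: 13.32
tool_pos: [605.5, 148.4, 179.2]
tcp_rot: [0.92, 1.571, -1.233]
contact_force: [-0.8, -0.8, -2.0]
grip_width: 25.7
```

send_rows --pt "15 0 0 0" --pt "25 0 0 0" --pt "20 0 0 0" --pt "12 0 0 0" --pt "8 0 0 0" --pt "5 0 0 0" --pt "0 0 0 0" --pt "0 0 0 0"

```text
time: 14.32
tool_pos: [605.9, 148.9, 94.7]
tcp_rot: [2.337, 1.57, 0.184]
contact_force: [0.9, 0.3, -1.6]
grip_width: 25.4
```

send_rows --pt "6 0.5 0.8 0" --pt "6 0 0 0" --pt "5 0 0 0" --pt "4 0 0 0" --pt "2 0 0 0" --pt "0 0 0 0"

```text
time: 15.08
tool_pos: [605.4, 147.9, 71.0]
tcp_rot: [-1.337, 1.571, 2.793]
contact_force: [0.3, 0.4, -1.8]
grip_width: 25.3
```

send_rows --pt "1 0 0 0" --pt "1 0 0 0" --pt "0 0 0 0" --pt "0 0 0 0"

```text
time: 15.58
tool_pos: [605.7, 147.9, 69.7]
tcp_rot: [2.317, 1.57, 0.164]
contact_force: [-0.2, 0.3, 5.7]
grip_width: 25.3
```

Contact came at TCP height 69.7, exactly the fully-home height. I'll release with a partial opening, retreat straight up, then look.

send_rows --pt "0 0 0 0" --pt "0 0 0 0" --pt "0 0 0 0" --pt "0 0 0 0" --pt "0 0 0 0" --pt "0 0 0 0" --hand 0.6

```text
time: 16.32
tool_pos: [605.5, 147.9, 69.1]
tcp_rot: [2.995, 1.571, 0.842]
contact_force: [0.9, 0.3, 0.2]
grip_width: 54.9
```

send_rows --pt "-5 0 0 0" --pt "-15 0 0 0" --pt "-25 0 0 0" --pt "-30 0 0 0" --pt "-30 0 0 0" --pt "-25 0 0 0" --pt "0 0 20 0" --pt "0 0 30 0"

```text
time: 17.32
tool_pos: [578.1, 106.1, 200.7]
tcp_rot: [2.249, 1.568, 0.097]
contact_force: [0.2, -0.9, -0.2]
grip_width: 55.3
```

send_rows --pt "0 0 40 0" --pt "0 0 40 0" --pt "0 0 40 0" --pt "0 0 20 0" --pt "0 0 0 0" --pt "0 0 0 0"

```text
time: 18.08
tool_pos: [501.7, -10.2, 199.5]
tcp_rot: [2.465, 1.57, 0.312]
contact_force: [0.5, 0.9, -0.3]
grip_width: 55.0
```

```bash
python3 - <<'E'
from h import *
c=shot('scene','s6');p,m=M();print(p,get_obs()['contact_force'],get_obs()['time'])
w=shot('wrist','w6')
o=np.zeros((580,800,3),np.uint8);o[:580,:480]=cv2.resize(c['image'][90:280,130:350,::-1],(480,580-165)) if 0 else 0
a=cv2.resize(c['image'][95:285,110:350,::-1],(800,633))[:580];cv2.imwrite('pics/c6.png',a)
E
```

```text
[501.6438483  -10.06121603 199.28629393] [ 0.08310005 -0.45107081 -1.00380515] 18.125
```

View pics/c6.png

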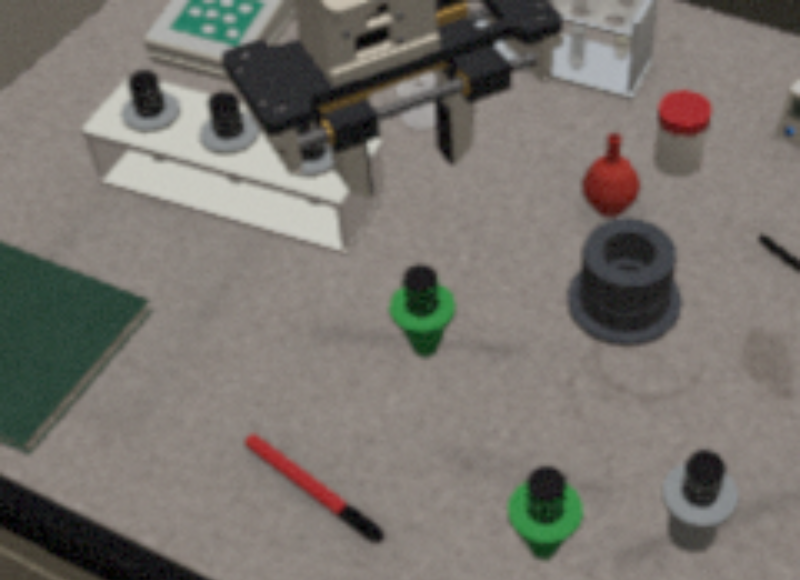

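The square plunger and the green ones are undisturbed, but the gripper hides most of the racked plunger. I'll check the wrist picture taken at the same moment.

View pics/w6.png

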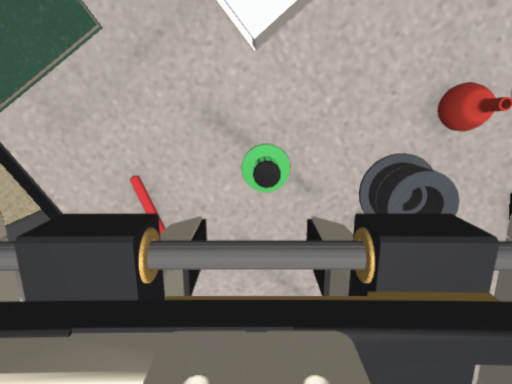

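```bash
python3 - <<'E'
from h import *
c=load('w6');im=c['image'].astype(int)
H=np.array([605.6,147.6,0])
# predicted handle top & collar if home, vs masks
print('pred top',proj(c,H+[0,0,99]),'collar',proj(c,H+[0,0,67]))
u,v=proj(c,H+[0,0,90]);k,l,st,ce=cv2.connectedComponentsWithStats(((im.max(2)<60)).astype(np.uint8))
for i in range(1,k):
    if 100<st[i,4]<3000: print(st[i],ce[i].round(1))
E
```

```text
pred top [255.99278545 -68.70676484] collar [255.99208316 -45.73661115]
[254 161  26  26 522] [266.4 173.6]
[403 188  19  23 246] [413.3 199.7]
[152 220  56  23 286] [192.8 235.1]
[295 220  67  23 325] [319.1 235.7]
[188 270  12  26 180] [191.8 279.2]
[314 270  11  26 177] [320.5 279.4]
[472 339  40  25 378] [495.7 352.3]
```

The rack is out of view here. I'll move farther clear for an open scene view.

send_rows --pt "-25 0 0 0" --pt "-25 20 30 0" --pt "-20 20 35 0" --pt "0 20 35 0" --pt "0 20 35 0" --pt "0 10 25 0" --pt "0 0 0 0" --pt "0 0 0 0"

```text
time: 19.18
tool_pos: [488.5, -193.0, 268.9]
tcp_rot: [-2.376, 1.57, 1.755]
contact_force: [-0.0, 0.2, 0.3]
grip_width: 55.1
```

```bash
python3 - <<'E'
from h import *
c=shot('scene','s7');t=shot('top','t7');print(get_obs()['tool_pos'],get_obs()['time'])
a=cv2.resize(c['image'][95:285,110:350,::-1],(500,396));b=cv2.resize(t['image'][120:260,80:360,::-1],(400,200))
o=np.zeros((600,800,3),np.uint8);o[:396,:500]=a;o[398:598,:400]=b;o[398:598,410:790]=cv2.resize(c['image'][110:170,130:244,::-1],(380,200));cv2.imwrite('pics/c7.png',o)
H=np.array([605.6,147.6,0])
for q in(c,t):print('top',proj(q,H+[0,0,99]).round(1),'collar',proj(q,H+[0,0,67]).round(1))
E
```

```text
[ 488.50526835 -192.76587038  269.05860668] 19.275
top [202.  131.3] collar [203.4 140.3]
top [172.1 157.3] collar [174.8 160.3]
```

View pics/c7.png

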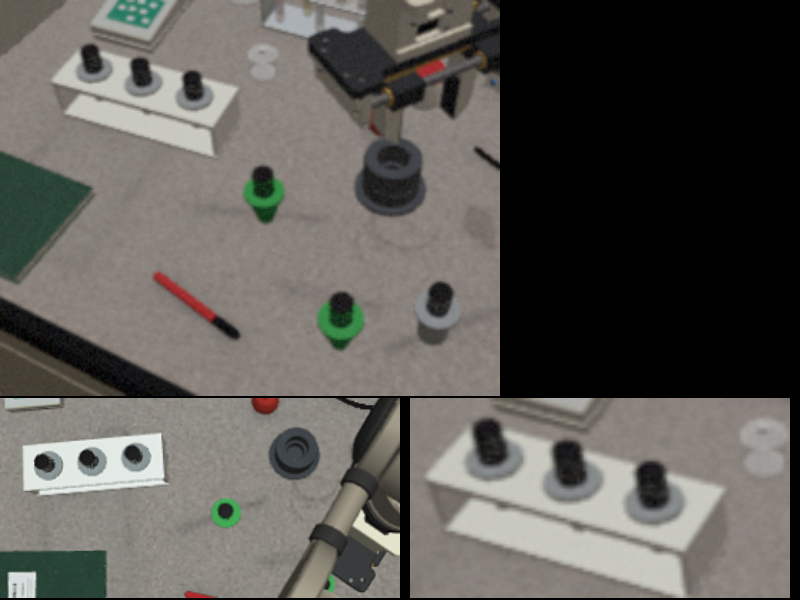

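The racked plunger sits with its collar flat on the plate, like its two neighbours. The square one still stands on the bench, and the arm is clear. Handing in.

```bash
python3 -c "
from h import *
print(get_obs()['contact_force'],close_job())"
```

```text
the job is handed in; nothing more can be done
[ 0.59980725  0.13564827 -0.47703767] None
```

The chamfered plunger was tried in the die, went fully home, and now hangs fully home in the free hole of the white rack. I handed the job in at about 19 s.

- **Die trial:** the collar met the die top at TCP height 67.6–67.7 mm, 14 mm above the bench grasp as expected. A further 0.6 mm push only raised the force to about 9 N.
- **Racking:** contact came at TCP height 69.7 mm, 16 mm above the bench grasp, which is the expected height for fully home. I released there and pulled straight up.
- **Last pictures:** all three racked plungers sit alike with their collars flat on the plate. The square-ended plunger still stands on the bench. The green look-alikes have not moved, though one is hidden behind the arm in the last top view.
- **Robot at hand-in:** the arm was clear of everything, with contact force below 1 N.

**Checks that disagreed:** the wrist and overhead cameras differed by about 3 mm on the die and the hole. I went mainly by the wrist values, and both fits then went in with no side force of note. My first two looks after racking showed too little, because the gripper hid the plunger in one and the rack was out of frame in the other. I moved the arm farther away and looked again.

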